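# Lock the sieve on the shaker with the T-handled hex key

### The job

Take the orange T-handled hex key out of the wooden rack and fit it into the hex socket hidden down the bore of the blue boss on the sieve shaker: you cannot see how the hex lies, so press lightly and turn until it drops fully home. Then turn the screw a quarter turn clockwise (seen from above) with the key, so that the yellow dog points at the sieve and sits over its flange, and leave the key standing in the socket, let go. Be gentle, never press or twist hard, and leave the black key, the jar and the scoop where they are.

Things in the scene. Friction and masses are not known exactly. Their poses are not given: they have to be found in the camera images.
- hex_key: Hex key, orange T crossbar, 0.15-0.29 kg, upright in a rack hole, nose 6 mm above the table. Origin: centre of the nose's end; z up the shaft, x along the crossbar. From the end: 0-5 mm round nose tapering 19 to 22 mm dia, enters the socket at any angle and centres the key; 5-32 mm hexagon 22 mm across flats (two face +-y), 25.4 mm across corners; then neck 16 mm dia; 85-111 mm crossbar.
- key_bar (a point): middle of the orange crossbar (90 mm long in x, 20 mm thick in y, 26 mm high), 98 mm above the key's origin, same axes. Grip it here from above across the 20 mm thickness.
- rack: wooden key rack fixed to the table, 80 x 180 x 62 mm (x, y, z), origin at the centre of its underside. Two square holes 29 mm wide, 56 mm deep at y = +55 and -55 mm; the orange key is in one, the black key in the other. Lift a key 60 mm or more to clear the rack.
- small_key: the wrong key, not to be disturbed: like the hex key but with a black crossbar and a 16 mm hexagon, same height. Origin at the end of its nose.
- shaker: grey sieve shaker, fixed to the table, plate top at 40 mm. Origin on the table under the axis of the blue boss; x points from the boss to the middle of the round steel sieve, 145 mm away (flange radius 108 mm, wall radius 96 mm, rim 97 mm above the table). The boss is a blue tube, 56 mm outer diameter, top 95 mm above the table.
- bore_mouth (a point): centre of the bore's mouth at the top of the blue boss, 95 mm above the table; z up, x towards the sieve. Bore 29 mm in diameter. Key home: its nose's end is 38 mm below the mouth (34.5 mm or more counts). Crossed: it stands on the socket's rim, nose's end 25 mm below (31 mm with the spring fully pressed). Press about 5-9 N; over 40 N on the shaker is rough.
- socket_rim (a point): centre of the socket's rim, 20 mm down the bore. Hex 23.2 mm across flats, 18 mm deep; takes the key within about 5 degrees of its six positions. How it lies is unknown, not told by the screw's angle or this point's axes. Sprung: pressed, rim and floor yield up to 6 mm (about 2 N at first, +1.2 N per mm, 9 N at the end, then rigid) and push back up as the key drops in. Off-centre by 1 mm it jams: ease off sideways force.
- screw (a joint): angle of the lock screw and its yellow dog, rad, growing clockwise seen from above. Starts at -0.15 to 0.15 (dog points to the shaker's +y); at 1.57 the dog points at the sieve; 1.35 or more is locked. Rigid stops at -0.6 and 1.75. Friction torque about 0.1 Nm, more than a light rub drags along; it stays where it is left.
- dog_tip (a point): upper outer end of the yellow dog (16 mm wide, reaching 48 mm from the bore's axis, out of a slit under the blue tube), 55 mm above the table.
- jar: amber specimen jar with a red cap, 52 mm diameter, 75 mm high, origin at the centre of its underside; not to be disturbed
- scoop: small aluminium scoop with a wooden handle, lying flat, about 160 mm long (x), 45 mm wide, 20 mm high, origin under its blade; not to be disturbed
Things that resemble listed ones, but are neither listed nor needed, are in the scene too. Leave any purple look-alike of the hex_key alone.

How it is judged:
On the way, in this order (a step that is already met when the one before it is completed fails the run):
1. the orange key has dropped home in the socket, the screw not yet turned (z of hex_key in the frame of bore_mouth below -0.0345 m and horizontal distance between hex_key and bore_mouth below 0.006 m and value of joint screw below 0.7 rad), for 0.2 s.
2. the screw is turned a quarter turn clockwise with the key home in it (z of hex_key in the frame of bore_mouth below -0.0345 m and horizontal distance between hex_key and bore_mouth below 0.006 m and value of joint screw above 1.35 rad), for 0.2 s.
At the end, for the whole second after the job is handed in: The orange key stands in the socket, at rest and upright within 0.15 rad, its nose's end at least 34.5 mm below the bore's mouth and within 6 mm of its axis; the screw stands at 1.35 rad or more (dog over the sieve's flange); the key is let go (all of step 2 and angle between hex_key's own z axis and vertical below 0.15 rad and linear speed of hex_key below 0.02 m/s); the robot touches nothing.
It fails at once if the key is forced: more than 40 N between the orange key and the shaker (contact force between hex_key and shaker above 40 N).
It fails at once if the robot strikes the shaker with more than 40 N (contact force between any of the fingers, the arm and shaker above 40 N).
It fails at once if the screw is turned far without the key in it (value of joint screw above 0.7 rad and z of hex_key in the frame of bore_mouth above -0.03 m).
It fails at once if the black key, the jar or the scoop is moved by more than 30 mm (distance of any of small_key, jar, scoop from where it was at the start of the episode above 0.03 m).
It also fails if it takes over 54 s, if anything falls off the work surface, if the arm or the gripper's body presses on something with over 40 N, if the wrist force passes 120 N, or if a joint passes its speed limit or range.

### The arm

A 7-joint arm with a two-finger parallel gripper is mounted at the origin on the work surface. World frame = base frame: x ahead of the robot, y to its left, z up, the work surface at z = 0. Lengths are in m, angles in rad, forces in N, time in s.
With the tool pointing down it reaches from about 0.35 to 0.9 m from the base axis. Payload 8.1 kg.
Tool frame: the origin (TCP) lies on the centre line of the jaws, within the pads' length; the fingertips stand 8 mm ahead of it and the grasp point (between the pads) lies 11 mm behind it; z points along the fingers, y is the line along which they close (so a half turn about z gives the same grasp; the last joint's range is limited). The gripper opens to 85 mm and grips with 20 to 120 N. Pads are 22 mm wide; open, the fingers measure 114 mm over their backs; the gripper's body (76 mm by 85 mm) begins 54 mm behind the grasp point. The pads swing forward as they close: fully open they stand 13 mm farther back than shut.
Start: joints at [-1.373, 0.434, 0.025, 1.573, -0.012, 1.134, -0.075], TCP at [0.185, 0.597, 0.239] pointing down, gripper open.
Joint ranges: [-2.62, 2.62], [-0.44, 2.09], [-1.27, 1.32], [0.08, 2.57], [-1.32, 4.46], [0.12, 2], [-2.74, 2.74]. Speed limits (rad/s): [2.22, 2.22, 3.01, 3.01, 3.14, 3.14, 3.14].

### API

Orientations are given as a unit quaternion [x, y, z, w].
In Python, from station import * gives the robot as it stands.
- The arm moves only by the tool step_arm, never from a script. Its argument "targets" is one flat list of numbers, 5 for each row, row after row: the shift along the tool's x, y, z as a fraction of full scale, then the turn about the tool's z as a fraction of full scale, then the opening, from -1 (shut) to 1 (fully open). A call has exactly 10 rows; each row is the pose to reach, as a shift and turn from the pose commanded when the call began, along the tool's axes at that moment; what a row does not reach only later rows make up. Full scale, the value 1, is 100 cm for a shift and 120 degrees for a turn. A row lasts 1/10 s, in which the tool goes at most 50 mm and 8.59 degrees, less where a joint would pass 70% of its speed; a pose out of reach is approached as far as the arm can. A call with a number of a shift or a turn outside -1 to 1 is refused whole. A call with a gripper value outside its range is refused whole. The fingers move at their own pace and stop on an object; "force" is the grip in N (left out, the last holds). Time passes only in rows, so rows that repeat a pose let the fingers close, or fill a call up. It gives the time, the measured TCP pose, the force, the opening and the grip force at its end, in the units of the state.
- state(): the state, without advancing time (a new reading comes with each control period).
- capture(name): name is "scene" or "top" or "wrist"; returns a dict with "pixels" (480x640x3 uint8, blue, green, red), "depth" (480x640 float32, m along the optical axis (not along the pixel's ray), 0 where there is no reading), "intrinsics" (3x3 intrinsics, pixels), "rvec" (rotation vector, rad) and "tvec" (3), from world to camera coordinates, as OpenCV has them. Camera axes: x right, y down, z forward; pixel columns grow to the right and rows downward; lengths in m; the calibration is good to about 2 mm. A picture is of the moment at which its call begins.
- sign_off(): hands the job in; it is judged then, once.
Trained networks look in a picture, given as the dict that the camera call returned (one of the last four; its "shot" number tells which), for a name from the list of things; names that differ only in an ending like _2 or _b are one class to them, and where a whole thing is asked for, a point or a joint stands for the part that bears it (a point fixed in the world has none). Each returns a list of dicts, best first, with "p" (0 to 1); they miss things now and then, are a little off and sometimes report something else, mostly with a low value. They report only what shows in the picture. A call takes as long as a camera call. They do not tell look-alikes from the thing itself.
- recognise(label, picture): "extent" ([left, top, right, bottom] as shares, 0 to 1, of the picture: columns of its width, rows of its height, round what is visible of it).
The state is a dict: "clock": time; "joint_positions": joint angles; "qd": joint speeds; "joint_efforts": joint torques, N m; "position": TCP position; "ee_rot": TCP orientation; "ft_force": force on the tool from outside, world axes, zero at the start; "ft_torque": the same for the moment, N m; "gripper_width": opening from 0.0 (shut) to 1.0 (fully open); "finger_force": force on a finger pad.
Only numpy, scipy, OpenCV 4.12 (cv2) and the standard library are available. Lean on these libraries where they do the work, as an engineer would, in place of code of your own. Each camera call takes 0.05 s, during which the arm holds its last target. There are 200 camera calls.

## Working session

There is one attempt and no reset: what is moved stays moved. The work goes in short steps, Python scripts to look and compute and a tool call to move; the robot and the scene stay as the last step left them, time stands still between calls to the robot, and variables do not carry over. Pictures are saved under pics/ and viewed, at most 10 in all, crops included, and the job is handed in when it is done.

Besides the shell and the picture viewer there is one more tool, called by a JSON object that holds its "api" and its "payload", one argument or row to a line. step_arm: Moves the arm, as the interface text tells. Its arguments: {"type":"object","properties":{"targets":{"type":"array","items":{"type":"number","minimum":-1,"maximum":1}},"force":{"type":"number"}},"required":["targets"]}

```bash
mkdir -p pics; ls; cat > h.py <<'E'
from station import *
import numpy as np, cv2
def cam(c):
    R=cv2.Rodrigues(np.array(c['rvec'],float))[0]; return R,np.array(c['tvec'],float).ravel(),np.array(c['intrinsics'],float)
def world(c):
    R,t,K=cam(c); d=c['depth']; v,u=np.mgrid[:480,:640]
    P=np.stack([(u-K[0,2])/K[0,0]*d,(v-K[1,2])/K[1,1]*d,d],-1)
    W=(P-t)@R; W[d==0]=np.nan; return W
def proj(c,p):
    R,t,K=cam(c); q=K@(R@np.array(p,float)+t); return q[:2]/q[2]
E
python3 - <<'E'
from h import *
s=state();print(s)
ims=[]
for n in('scene','top'):
    c=capture(n); np.savez('pics/%s.npz'%n,**{k:c[k] for k in('pixels','depth','intrinsics','rvec','tvec')})
    cv2.imwrite('pics/%s.png'%n,c['pixels'])
    for l in('hex_key','rack','small_key','shaker','jar','scoop'):
        for r in recognise(l,c)[:3]: print(n,l,round(r['p'],2),(np.array(r['extent'])*[640,480,640,480]).round())
E
```

```text
pics
{'clock': 0.0, 'joint_positions': array([-1.37258315,  0.435225  ,  0.02496022,  1.5741108 , -0.01161402,
        1.13398101, -0.07513074]), 'qd': array([5.81676222e-04, 1.08356333e-03, 1.04929722e-04, 1.01595303e-03,
       6.41117552e-04, 5.46952189e-05, 1.26824046e-03]), 'joint_efforts': array([-3.45551107e-04, -6.70468211e+01,  1.02498394e+00, -3.16213953e+01,
        1.55941327e-02,  1.24740793e-02, -4.06495974e-05]), 'position': array([0.18508092, 0.59644891, 0.23851925]), 'ee_rot': array([ 1.49887093e-01,  9.88702805e-01, -7.87575874e-04, -5.59229807e-05]), 'ft_force': array([-0.37431277, -0.03363418,  0.07973283]), 'ft_torque': array([-0.03819092,  0.01287316, -0.02097513]), 'finger_force': 0.0, 'gripper_width': 1.0030480930672245}
scene hex_key 0.92 [130. 199. 167. 241.]
scene rack 0.73 [127. 221. 236. 280.]
scene small_key 0.69 [188. 201. 220. 243.]
scene shaker 0.67 [339. 236. 501. 419.]
scene jar 0.88 [284. 220. 311. 265.]
scene scoop 0.97 [118. 277. 166. 354.]
scene scoop 0.23 [451. 270. 463. 275.]
top hex_key 0.94 [470. 240. 500. 288.]
top hex_key 0.85 [430. 323. 453. 373.]
top rack 0.64 [400. 240. 500. 285.]
top rack 0.58 [329. 262. 350. 287.]
top rack 0.4 [156. 106. 299. 271.]
top small_key 0.77 [416. 237. 439. 284.]
top shaker 0.74 [153. 105. 296. 275.]
top shaker 0.59 [187. 229. 218. 244.]
top jar 0.77 [327. 264. 352. 287.]
top scoop 0.76 [446. 157. 473. 227.]
```

View pics/top.png

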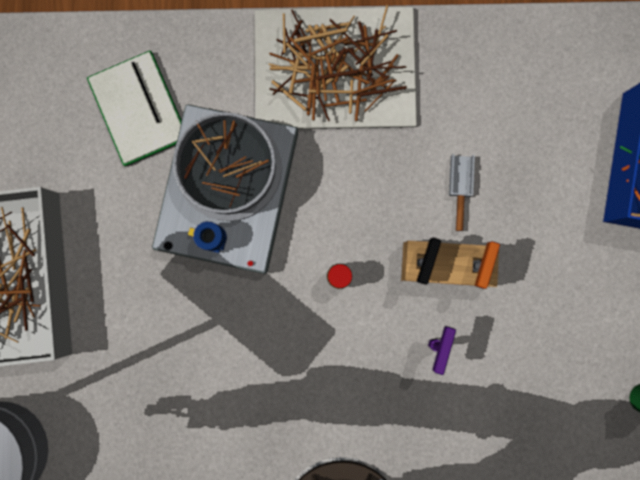

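View pics/scene.png

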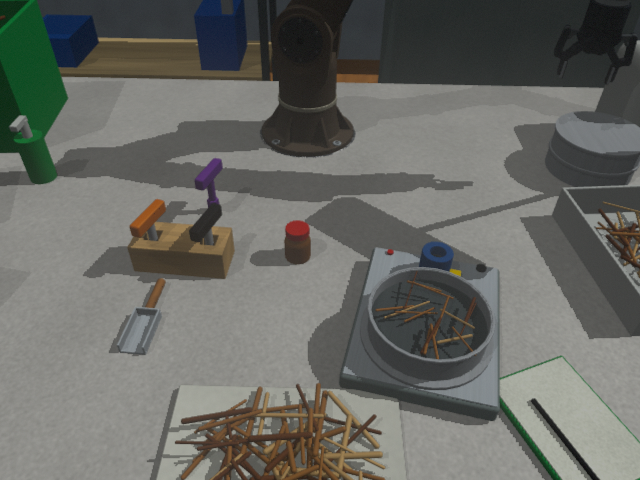

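Top view: the T-handles are orange at (487,265) in the rack, black at (429,260) in the rack, and purple at (443,350), a look-alike. I choose the orange one. The blue boss is at (209,236), with the yellow dog to its left at (192,232).

```bash
cat > m.py <<'E'
from h import *
def bars(c):
    W=world(c); hsv=cv2.cvtColor(c['pixels'],cv2.COLOR_BGR2HSV)
    out={}
    for n,lo,hi in(('orange',(5,150,60),(15,255,255)),('blue',(105,120,30),(125,255,255)),('yellow',(20,150,80),(35,255,255)),('red',(0,200,60),(3,255,255))):
        m=cv2.inRange(hsv,lo,hi)>0; out[n]=(m,W)
    return out
E
python3 - <<'E'
from m import *
for n in('scene','top'):
    c=dict(np.load('pics/%s.npz'%n)); o=bars(c)
    W=world(c); print(n,'cam pos',-cam(c)[0].T@cam(c)[1])
    m=o['orange'][0]; P=W[m]; P=P[(P[:,2]>.1)&(P[:,2]<.13)&(abs(P[:,1])<.4)]
    if n=='top':
        for z0,z1 in((.108,.13),(.1,.13)):
            Q=P[(P[:,2]>z0)&(P[:,2]<z1)]; r=cv2.minAreaRect((Q[:,:2]*1000).astype(np.float32)); print('orange',len(Q),Q[:,2].mean(),r)
            print('ax',np.linalg.svd(Q[:,:2]-Q[:,:2].mean(0),full_matrices=False)[2][0], Q.mean(0))
    else: print('orange',len(P),np.median(P,0),P.min(0),P.max(0), cv2.minAreaRect((P[P[:,2]>.112][:,:2]*1000).astype(np.float32)))
    m=o['blue'][0]; P=W[m]; P=P[(P[:,2]>.088)&(P[:,2]<.102)&(P[:,1]>.05)&(P[:,1]<.5)&(P[:,0]<.65)]
    A=np.c_[2*P[:,:2],np.ones(len(P))]
    print('boss',len(P),P.mean(0),'enc',cv2.minEnclosingCircle((P[:,:2]*1000).astype(np.float32)), np.percentile(P[:,:2],[2,98],axis=0))
    m=o['yellow'][0]; P=W[m]; P=P[(P[:,2]>.04)&(P[:,2]<.07)&(P[:,1]>.0)&(P[:,1]<.5)]; print('dog',len(P),P.mean(0) if len(P) else 0)
    # sieve rim
    P=W.reshape(-1,3); P=P[(P[:,2]>.092)&(P[:,2]<.102)&(P[:,0]>.5)&(P[:,0]<.9)&(P[:,1]>.05)&(P[:,1]<.45)]
    print('rim',len(P),cv2.minEnclosingCircle((P[:,:2]*1000).astype(np.float32)))
    print('base px',proj(c,[0,0,0]),proj(c,[.6,0,0]))
im=cv2.imread('pics/scene.png')[180:300,100:260]; cv2.imwrite('pics/crop.png',cv2.resize(im,None,fx=4.5,fy=4.5,interpolation=2))
E
```

```text
scene cam pos [1.2850884  0.04796494 0.72738963]
orange 506 [ 0.520155   -0.2749653   0.11615949] [ 0.47613186 -0.29909113  0.10005193] [ 0.55796874 -0.25654533  0.12112708] ((516.3186645507812, -277.5625305175781), (19.723283767700195, 86.81236267089844), 71.93558502197266)
boss 321 [0.58076584 0.2506511  0.0959264 ] enc ((579.670166015625, 250.07139587402344), 27.146371841430664) [[0.55569686 0.22656304]
 [0.60392443 0.27504645]]
dog 47 [0.58833569 0.28859761 0.05589998]
rim 2652 ((683.3397216796875, 225.0428009033203), 136.63050842285156)
base px [307.90686314 132.05386491] [296.04398992 293.69009883]
top cam pos [0.49177607 0.03525202 1.09957403]
orange 536 0.11590379381026995 ((514.4046630859375, -274.5941162109375), (20.8324031829834, 87.46820831298828), 71.18440246582031)
ax [-0.94688862  0.32156172] [ 0.51441672 -0.27345334  0.11590379]
orange 580 0.11500457809704188 ((586.4019775390625, -13.0733642578125), (568.183349609375, 87.15093994140625), 74.58353424072266)
ax [-0.31592849 -0.94878301] [ 0.51536553 -0.27029707  0.11500458]
boss 450 [0.57765564 0.25293319 0.09471503] enc ((578.5095825195312, 254.344482421875), 27.907546997070312) [[0.55402799 0.22901094]
 [0.60230478 0.27749417]]
dog 27 [0.58928761 0.29572219 0.05431394]
rim 1988 ((685.2220458984375, 231.81591796875), 135.41578674316406)
base px [342.71731423 522.41664915] [337.83156093 227.02185239]
```

View pics/crop.png

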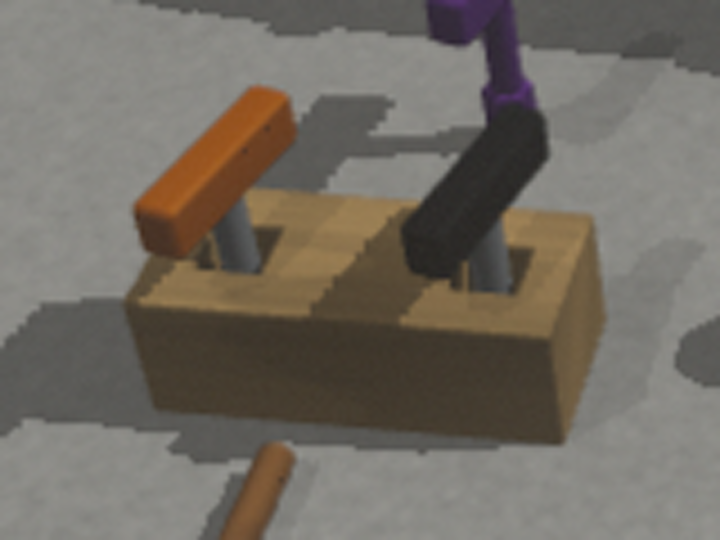

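The crop shows the orange crossbar on its rack hole at (215,170) and the black key at (480,190). The purple one stands behind, outside the rack. The choice is confirmed, so I'll work out the first moves.

```bash
cat >> h.py <<'E'
from scipy.spatial.transform import Rotation as Ro
def go(p,yaw=None):
    """shift (fractions) to world p; yaw = wanted direction of tool y in deg (world)"""
    s=state(); R=Ro.from_quat(s['ee_rot']).as_matrix()
    y=np.degrees(np.arctan2(R[1,1],R[0,1]))
    f=s['ft_force']; print('t',round(s['clock'],2),'pos',s['position'].round(4),'yaw',y.round(2),'j',s['joint_positions'].round(2),'F',f.round(2),'T',s['ft_torque'].round(3),'w',round(s['gripper_width'],3))
    print('shift',(R.T@(np.array(p)-s['position'])).round(4),'turn',None if yaw is None else round((y-yaw)/120,4))
E
python3 - <<'E'
from m import *
go([.45,.15,.24],71.2)
from scipy.optimize import least_squares
for n in('top','scene'):
    c=dict(np.load('pics/%s.npz'%n)); P=world(c).reshape(-1,3)
    P=P[(P[:,2]>.093)&(P[:,2]<.101)]
    b=np.array([.579,.252]); d=np.linalg.norm(P[:,:2]-b,axis=1); P=P[(d>.035)&(d<.26)&(P[:,0]>.5)]
    r=least_squares(lambda q:np.hypot(P[:,0]-q[0],P[:,1]-q[1])-.096,[.72,.22],loss='soft_l1',f_scale=.002).x
    print(n,len(P),'sieve',r,'dist',np.linalg.norm(r-b),'dir',np.degrees(np.arctan2(*(r-b)[::-1])))
E
```

```text
t 0.7 pos [0.1852 0.5969 0.2393] yaw 72.76 j [-1.37  0.43  0.03  1.57 -0.01  1.13 -0.08] F [-0.46 -0.   -0.75] T [ 0.02  -0.005 -0.044] w 0.997
shift [-0.3853 -0.3484 -0.0007] turn 0.013
top 1397 sieve [0.72004826 0.22129727] dist 0.14435119637554394 dir -12.280312692000162
scene 2046 sieve [0.72011653 0.21776935] dist 0.14520886249679998 dir -13.634887817111771
```

{"api": "step_arm", "payload": {
  "targets": [-0.385,-0.348,0,0.013,1,-0.385,-0.348,0,0.013,1,-0.385,-0.348,0,0.013,1,-0.385,-0.348,0,0.013,1,-0.385,-0.348,0,0.013,1,-0.385,-0.348,0,0.013,1,-0.385,-0.348,0,0.013,1,-0.385,-0.348,0,0.013,1,-0.385,-0.348,0,0.013,1,-0.385,-0.348,0,0.013,1]
}}

```text
clock: 1.7
position: [0.4409, 0.165, 0.2397]
ee_rot: [0.163, 0.987, 0.0, 0.0]
ft_force: [1.6, 0.2, -0.2]
gripper_width: 1.0
finger_force: 0.0
```

```bash
python3 -c "
from h import *
go([.5155,-.276,.2],71.2)"
```

```text
t 1.7 pos [0.4409 0.165  0.2397] yaw 71.21 j [-0.7   0.18  0.27  1.95 -0.05  1.02  0.84] F [ 1.58  0.15 -0.16] T [ 0.069 -0.081 -0.054] w 1.0
shift [-0.2127 -0.3935  0.0395] turn 0.0001
```

{"api": "step_arm", "payload": {
  "targets": [-0.212,-0.393,0.04,0,1,-0.212,-0.393,0.04,0,1,-0.212,-0.393,0.04,0,1,-0.212,-0.393,0.04,0,1,-0.212,-0.393,0.04,0,1,-0.212,-0.393,0.04,0,1,-0.212,-0.393,0.04,0,1,-0.212,-0.393,0.04,0,1,-0.212,-0.393,0.04,0,1,-0.212,-0.393,0.04,0,1]
}}

```text
clock: 2.7
position: [0.5129, -0.2815, 0.1991]
ee_rot: [0.168, 0.986, -0.002, 0.0]
ft_force: [-1.0, 0.4, -0.4]
gripper_width: 1.001
finger_force: 0.0
```

```bash
python3 - <<'E'
from m import *
c=capture('wrist'); cv2.imwrite('pics/w1.png',c['pixels'])
go([.5155,-.276,.093],71.2)
W,m=bars(c)['orange'][1],bars(c)['orange'][0]; P=W[m]; P=P[(P[:,2]>.108)&(P[:,2]<.125)]
print(len(P),np.median(P,0),cv2.minAreaRect((P[:,:2]*1000).astype(np.float32)))
E
```

```text
t 2.75 pos [ 0.5132 -0.2777  0.199 ] yaw 70.86 j [ 0.06  0.43  0.48  1.76 -0.23  1.01  1.86] F [ 0.32  0.83 -0.59] T [ 0.043 -0.002 -0.046] w 0.996
shift [-0.0016  0.0026  0.106 ] turn -0.0028
3576 [ 0.50961674 -0.27646604  0.1167861 ] ((514.0692138671875, -278.0211181640625), (18.562992095947266, 87.74784088134766), 71.7275390625)
```

View pics/w1.png

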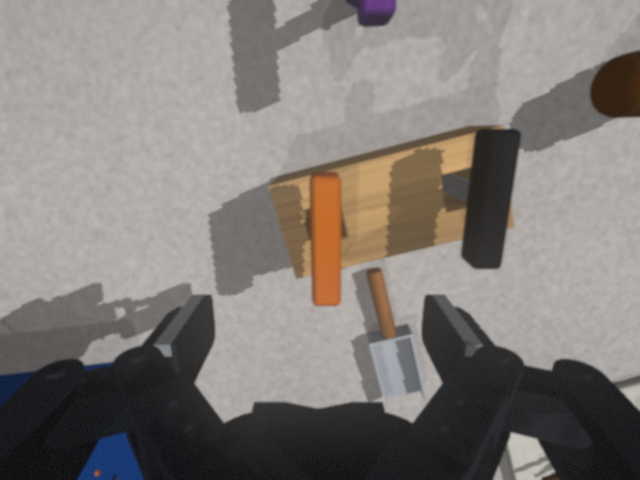

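The wrist view shows the orange bar at (326,240), lying between the open fingers' lines, with the black key at (490,200) well clear. I'll descend and close.

{"api": "step_arm", "payload": {
  "targets": [0,0.001,0.04,-0.005,1,0,0.001,0.075,-0.005,1,0,0.001,0.105,-0.005,1,0,0.001,0.105,-0.005,1,0,0.001,0.105,-0.005,-1,0,0.001,0.105,-0.005,-1,0,0.001,0.105,-0.005,-1,0,0.001,0.105,-0.005,-1,0,0.001,0.105,-0.005,-1,0,0.001,0.105,-0.005,-1],
  "force": 50
}}

```text
clock: 3.75
position: [0.5149, -0.2735, 0.0953]
ee_rot: [0.158, 0.987, -0.0, 0.001]
ft_force: [-1.8, -2.1, 7.4]
gripper_width: 0.226
finger_force: 51.8
```

```bash
python3 -c "
from h import *
go([.515,-.276,.19],71.2);print(state()['finger_force'])"
```

```text
t 3.75 pos [ 0.5149 -0.2735  0.0953] yaw 71.77 j [ 0.1   0.55  0.42  1.86 -0.3   0.79  1.94] F [-1.77 -2.12  7.35] T [-0.34   0.272  0.066] w 0.226
shift [-0.0011 -0.0024 -0.0947] turn 0.0048
51.819058656692505
```

{"api": "step_arm", "payload": {
  "targets": [0,0,-0.03,0,-1,0,0,-0.06,0,-1,0,0,-0.09,0,-1,0,0,-0.12,0,-1,0,0,-0.13,0,-1,0,0,-0.13,0,-1,0.02,0.05,-0.13,0,-1,0.04,0.1,-0.13,0,-1,0.055,0.15,-0.13,0,-1,0.07,0.2,-0.13,0,-1]
}}

```text
clock: 4.75
position: [0.5087, -0.0708, 0.2225]
ee_rot: [0.158, 0.987, -0.0, -0.001]
ft_force: [1.3, 1.0, -1.7]
gripper_width: 0.227
finger_force: 50.7
```

```bash
python3 -c "
from h import *
go([.579,.2535,.225],71.6);print(state()['finger_force'])"
```

```text
t 4.75 pos [ 0.5087 -0.0708  0.2225] yaw 71.78 j [-0.32  0.28  0.44  1.89 -0.14  1.01  1.44] F [ 1.26  1.04 -1.71] T [-0.    -0.078 -0.016] w 0.227
shift [ 0.0346  0.33   -0.0026] turn 0.0015
50.69722294807434
```

{"api": "step_arm", "payload": {
  "targets": [0.005,0.045,0,0,-1,0.01,0.09,0,0,-1,0.015,0.135,0,0,-1,0.02,0.18,0,0,-1,0.025,0.225,0,0,-1,0.03,0.27,0,0,-1,0.034,0.31,0,0,-1,0.034,0.328,0,0,-1,0.034,0.328,0,0,-1,0.034,0.328,0,0,-1]
}}

```text
clock: 5.75
position: [0.5794, 0.2489, 0.2222]
ee_rot: [0.158, 0.987, -0.001, -0.001]
ft_force: [-0.2, -0.6, -1.1]
gripper_width: 0.233
finger_force: 50.6
```

```bash
python3 - <<'E'
from m import *
go([.579,.2535,.225],71.6)
c=capture('scene'); cv2.imwrite('pics/s2.png',cv2.resize(c['pixels'][120:340,320:560],None,fx=2.5,fy=2.5,interpolation=2))
np.savez('pics/s2.npz',**{k:c[k] for k in('pixels','depth','intrinsics','rvec','tvec')})
c=capture('wrist'); np.savez('pics/w2.npz',**{k:c[k] for k in('pixels','depth','intrinsics','rvec','tvec')});cv2.imwrite('pics/w2.png',c['pixels'])
E
```

```text
t 5.75 pos [0.5794 0.2489 0.2222] yaw 71.83 j [-0.72  0.47  0.34  1.6  -0.17  1.11  0.92] F [-0.24 -0.6  -1.05] T [-0.055 -0.046  0.01 ] w 0.233
shift [ 0.0018  0.0042 -0.0028] turn 0.0019
```

View pics/s2.png

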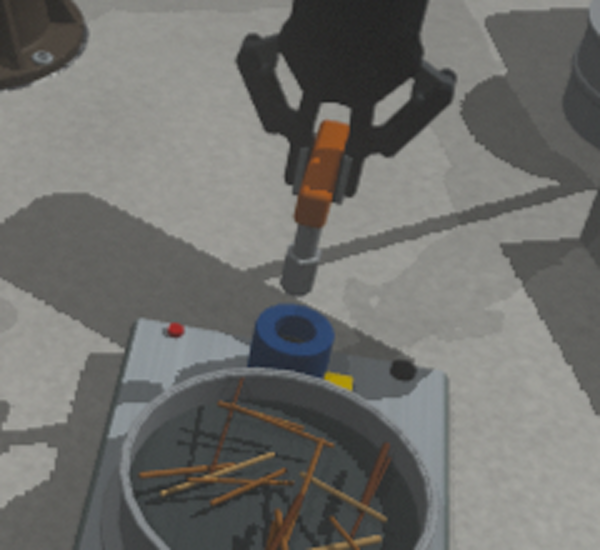

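View pics/w2.png

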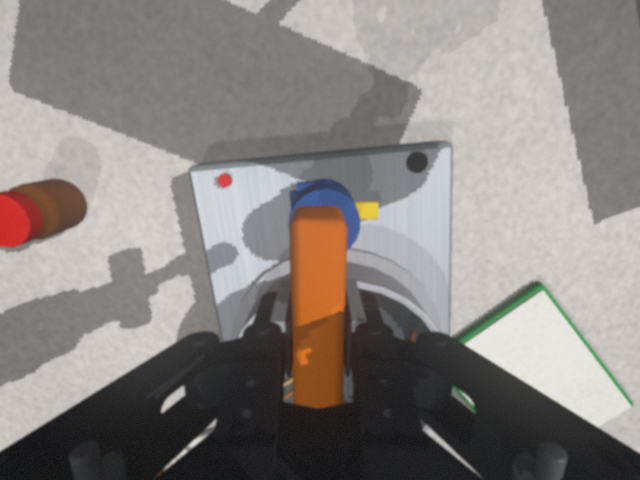

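Scene crop: the key hangs above the boss, with its nose at (297,285) and the bore mouth at (296,325). The wrist view shows the bar gripped centrally between the pads and the dog at (367,210). Next I'll measure the shaft axis against the bore in the scene picture.

```bash
cat > k.py <<'E'
from m import *
from scipy.optimize import least_squares
def key(c,p):
    """axis of held key from depth: neck and hex points near TCP p"""
    W=world(c); P=W.reshape(-1,3); P=P[np.hypot(P[:,0]-p[0],P[:,1]-p[1])<.035]
    zb=p[2]+.011-.098
    N=P[(P[:,2]>zb+.036)&(P[:,2]<zb+.08)]; H=P[(P[:,2]>zb+.008)&(P[:,2]<zb+.030)]
    def f(q):
        g=lambda Q,r:np.hypot(Q[:,0]-q[0]-q[2]*(Q[:,2]-zb),Q[:,1]-q[1]-q[3]*(Q[:,2]-zb))-r
        return np.r_[g(N,.008),g(H,.0115)]
    r=least_squares(f,[p[0],p[1],0,0],loss='soft_l1',f_scale=.001)
    print('key pts',len(N),len(H),'nose',r.x[:2].round(4),'zb',round(zb,4),'tilt deg',np.degrees(r.x[2:]).round(2),'rms',np.sqrt(np.mean(r.fun**2)).round(4))
def boss(c):
    m,W=bars(c)['blue']; P=W[m]; P=P[(P[:,2]>.09)&(P[:,2]<.1)&(np.hypot(P[:,0]-.579,P[:,1]-.252)<.04)]
    Q=P[:,:2]*1000; print('boss',len(P),cv2.minEnclosingCircle(Q.astype(np.float32)),P[:,2].mean())
    # side surface: cylinder radius 28
    W=W.reshape(-1,3); S=W[(W[:,2]>.065)&(W[:,2]<.09)&(abs(np.hypot(W[:,0]-.579,W[:,1]-.252)-.028)<.005)]
    r=least_squares(lambda q:np.hypot(S[:,0]-q[0],S[:,1]-q[1])-.028,[.579,.252],loss='soft_l1',f_scale=.001); print('side',len(S),r.x.round(4))
E
python3 - <<'E'
from k import *
c=dict(np.load('pics/s2.npz')); p=[.5794,.2489,.2222]
key(c,p); boss(c); boss(dict(np.load('pics/scene.npz'))); boss(dict(np.load('pics/top.npz')))
m,W=bars(c)['orange']; P=W[m]; P=P[(P[:,2]>.21)&(P[:,2]<.26)&(abs(P[:,1]-.25)<.1)&(abs(P[:,0]-.58)<.07)]
Q=P[P[:,2]>P[:,2].max()-.008]; print(len(P),P.min(0),P.max(0),cv2.minAreaRect((P[:,:2]*1000).astype(np.float32)))
# mouth ellipse by colour edge: project hypothetical circles
E
```

```text
key pts 100 138 nose [0.5782 0.2455] zb 0.1352 tilt deg [0.2  1.21] rms 0.0013
boss 325 ((580.4882202148438, 251.6059112548828), 27.373802185058594) 0.09582640523358375
side 210 [0.5774 0.2519]
boss 321 ((579.670166015625, 250.07139587402344), 27.146371841430664) 0.09592639678983676
side 206 [0.5774 0.2518]
boss 436 ((578.5095825195312, 254.344482421875), 27.907546997070312) 0.09482257777964406
side 66 [0.58   0.2556]
299 [0.54030882 0.22705003 0.24066785] [0.62479475 0.26780801 0.24764771] ((581.8180541992188, 246.9378662109375), (18.167724609375, 86.09920501708984), 72.29676055908203)
```

```bash
python3 - <<'E'
from k import *
s=state();go([.579,.2535,.225],71.6)
c=capture('scene'); key(c,s['position']); boss(c)
E
```

```text
t 5.85 pos [0.5799 0.2476 0.2233] yaw 71.7 j [-0.72  0.47  0.34  1.6  -0.17  1.11  0.92] F [ 1.13  0.42 -2.26] T [ 0.021  0.04  -0.005] w 0.224
shift [ 0.0027  0.0053 -0.0017] turn 0.0008
key pts 100 149 nose [0.5787 0.2443] zb 0.1363 tilt deg [0.32 1.42] rms 0.0013
boss 322 ((579.1363525390625, 251.55995178222656), 27.5418758392334) 0.09575025946159257
side 207 [0.5773 0.2519]
```

{"api": "step_arm", "payload": {
  "targets": [0.0025,0.006,0,0,-1,0.0025,0.006,0,0,-1,0.0025,0.006,0.015,0,-1,0.0025,0.006,0.025,0,-1,0.0025,0.006,0.03,0,-1,0.0025,0.006,0.03,0,-1,0.0025,0.006,0.03,0,-1,0.0025,0.006,0.03,0,-1,0.0025,0.006,0.03,0,-1,0.0025,0.006,0.03,0,-1]
}}

```text
clock: 6.9
position: [0.5799, 0.256, 0.1947]
ee_rot: [0.158, 0.987, 0.0, 0.0]
ft_force: [-0.1, 0.1, -2.3]
gripper_width: 0.225
finger_force: 50.7
```

```bash
python3 - <<'E'
from k import *
s=state();go([.579,.2535,.168],71.6)
c=capture('scene'); key(c,s['position']); boss(c)
c=capture('scene'); key(c,state()['position'])
x,y=350,170
cv2.imwrite('pics/s3.png',cv2.resize(c['pixels'][y:y+120,x:x+160],None,fx=5,fy=5,interpolation=2))
E
```

```text
t 6.9 pos [0.5799 0.256  0.1947] yaw 71.81 j [-0.72  0.5   0.33  1.63 -0.18  1.05  0.91] F [-0.14  0.15 -2.29] T [ 0.013 -0.028 -0.012] w 0.225
shift [ 0.0001 -0.0027  0.0267] turn 0.0017
key pts 87 134 nose [0.5791 0.2527] zb 0.1077 tilt deg [0.16 1.35] rms 0.0013
boss 208 ((579.8486328125, 251.260009765625), 26.956836700439453) 0.09575014191284947
side 208 [0.5774 0.2518]
key pts 89 141 nose [0.5791 0.2529] zb 0.1075 tilt deg [-0.18  0.54] rms 0.0013
```

View pics/s3.png

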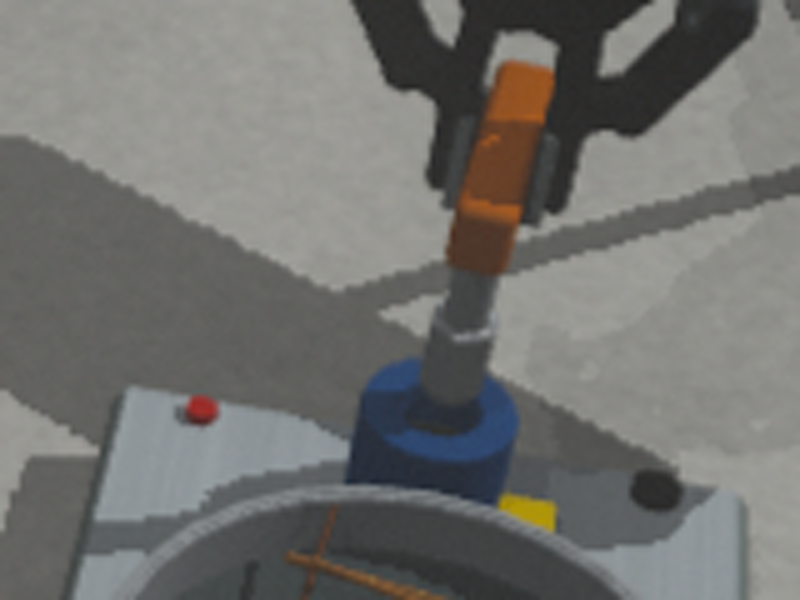

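The nose, at (453,390), hangs nearly centred over the bore mouth at (444,412). Measured offset is about 1 mm. I'll correct that and descend into the bore.

{"api": "step_arm", "payload": {
  "targets": [0,-0.001,0,0,-1,0,-0.001,0.005,0,-1,0,-0.001,0.01,0,-1,0,-0.001,0.015,0,-1,0,-0.001,0.02,0,-1,0,-0.001,0.025,0,-1,0,-0.001,0.03,0,-1,0,-0.001,0.03,0,-1,0,-0.001,0.03,0,-1,0,-0.001,0.03,0,-1]
}}

```text
clock: 8.0
position: [0.5797, 0.255, 0.1646]
ee_rot: [0.158, 0.987, 0.0, 0.0]
ft_force: [0.7, -0.3, -1.0]
gripper_width: 0.224
finger_force: 50.7
```

```bash
python3 - <<'E'
from k import *
go([.579,.2535,.158],71.6)
import time
F=[]
for i in range(5):
    c=capture('wrist'); s=state(); F.append(np.r_[s['ft_force'],s['ft_torque']*10,s['position']*1000])
print(np.mean(F,0).round(2),np.std(F,0).round(2))
E
```

```text
t 8.0 pos [0.5797 0.255  0.1646] yaw 71.8 j [-0.72  0.52  0.32  1.66 -0.19  0.99  0.93] F [ 0.67 -0.33 -0.97] T [ 0.022  0.001 -0.041] w 0.224
shift [ 0.0002 -0.0016  0.0066] turn 0.0017
[ 3.0000e-02 -1.5000e-01 -1.0700e+00  0.0000e+00  1.2000e-01 -5.0000e-02
  5.7960e+02  2.5498e+02  1.6457e+02] [0.43 0.39 0.21 0.27 0.2  0.38 0.05 0.01 0.05]
```

{"api": "step_arm", "payload": {
  "targets": [0,0,0.003,0,-1,0,0,0.006,0,-1,0,0,0.008,0,-1,0,0,0.009,0,-1,0,0,0.01,0,-1,0,0,0.01,0,-1,0,0,0.01,0,-1,0,0,0.01,0,-1,0,0,0.01,0,-1,0,0,0.01,0,-1]
}}

```text
clock: 9.25
position: [0.5797, 0.255, 0.1548]
ee_rot: [0.158, 0.987, 0.0, 0.0]
ft_force: [-0.9, -0.2, 5.4]
gripper_width: 0.225
finger_force: 51.6
```

```bash
cat >> k.py <<'E'
def ft(n=3):
    F=[]
    for i in range(n):
        c=capture('wrist'); s=state(); F.append(np.r_[s['ft_force'],s['ft_torque'],s['position']*1000])
    print('t',round(s['clock'],2),'F',np.mean(F,0)[:3].round(2),'T',np.mean(F,0)[3:6].round(3),'pos',np.mean(F,0)[6:].round(2))
E
python3 -c "
from k import *
ft()"
```

```text
t 9.4 F [-0.51 -0.    5.29] T [-0.033  0.196  0.049] pos [579.74 255.   154.75]
```

{"api": "step_arm", "payload": {
  "targets": [0,0,0,-0.008,-1,0,0,0,-0.016,-1,0,0,0,-0.024,-1,0,0,0,-0.032,-1,0,0,0,-0.04,-1,0,0,0,-0.048,-1,0,0,0,-0.056,-1,0,0,0,-0.064,-1,0,0,0,-0.072,-1,0,0,0,-0.072,-1]
}}

```text
clock: 10.4
position: [0.5793, 0.2548, 0.1541]
ee_rot: [0.083, 0.997, -0.0, -0.0]
ft_force: [-1.4, -0.4, -0.9]
gripper_width: 0.231
finger_force: 50.7
```

```bash
python3 -c "
from k import *
ft(2)"
```

```text
t 10.5 F [-0.36 -0.24 -2.19] T [-0.097  0.188  0.023] pos [579.29 254.84 154.14]
```

The vertical force fell from +5.3 N to about -2 N, so the hex has caught. I'll lower it to the floor gently.

{"api": "step_arm", "payload": {
  "targets": [0,0,0.002,0,-1,0,0,0.003,0,-1,0,0,0.004,0,-1,0,0,0.005,0,-1,0,0,0.006,0,-1,0,0,0.007,0,-1,0,0,0.008,0,-1,0,0,0.008,0,-1,0,0,0.008,0,-1,0,0,0.008,0,-1]
}}

```text
clock: 11.5
position: [0.5795, 0.2549, 0.1464]
ee_rot: [0.083, 0.997, 0.0, 0.0]
ft_force: [-1.8, -1.1, 0.2]
gripper_width: 0.223
finger_force: 50.9
```

```bash
python3 -c "
from k import *
ft(2)"
```

```text
t 11.6 F [-2.21 -0.96  0.19] T [-0.207  0.537  0.031] pos [579.45 254.9  146.39]
```

{"api": "step_arm", "payload": {
  "targets": [0.0005,0,0,0,-1,0.0005,0,0.0005,0,-1,0.0005,0,0.001,0,-1,0.0005,0,0.0015,0,-1,0.0005,0,0.002,0,-1,0.0005,0,0.0025,0,-1,0.0005,0,0.003,0,-1,0.0005,0,0.003,0,-1,0.0005,0,0.003,0,-1,0.0005,0,0.003,0,-1]
}}

```text
clock: 12.6
position: [0.5794, 0.255, 0.1443]
ee_rot: [0.083, 0.997, 0.0, 0.0]
ft_force: [-2.0, -2.0, 8.9]
gripper_width: 0.224
finger_force: 52.4
```

```bash
python3 -c "
from k import *
ft(2)"
```

```text
t 12.7 F [-2.58 -1.66  8.7 ] T [-0.529  0.747  0.01 ] pos [579.44 254.98 144.29]
```

```bash
cat >> k.py <<'E'
def bartop(c,p):
    m,W=bars(c)['orange']; m=cv2.erode(m.astype(np.uint8),np.ones((3,3)))>0
    P=W[m]; P=P[(abs(P[:,2]-p[2]-.02)<.03)&(np.hypot(P[:,0]-p[0],P[:,1]-p[1])<.06)]
    z=np.sort(P[:,2])[::-1]; print('bar n',len(z),'top z pct',np.percentile(z,[98,95,90,80,70,60]).round(4),'tcp z',p[2].round(4))
E
python3 - <<'E'
from k import *
s=state(); c=capture('scene'); bartop(c,s['position'])
bartop(dict(np.load('pics/s2.npz')),np.array([.5794,.2489,.2228])); boss(c)
cv2.imwrite('pics/s4.png',cv2.resize(c['pixels'][170:290,350:510],None,fx=5,fy=5,interpolation=2))
E
```

```text
bar n 204 top z pct [0.1687 0.1685 0.168  0.1674 0.1672 0.1669] tcp z 0.1443
bar n 140 top z pct [0.2466 0.2462 0.246  0.2453 0.245  0.2448] tcp z 0.2228
boss 235 ((580.3324584960938, 250.4071044921875), 27.36139678955078) 0.09577420097963397
side 204 [0.5773 0.2517]
```

View pics/s4.png

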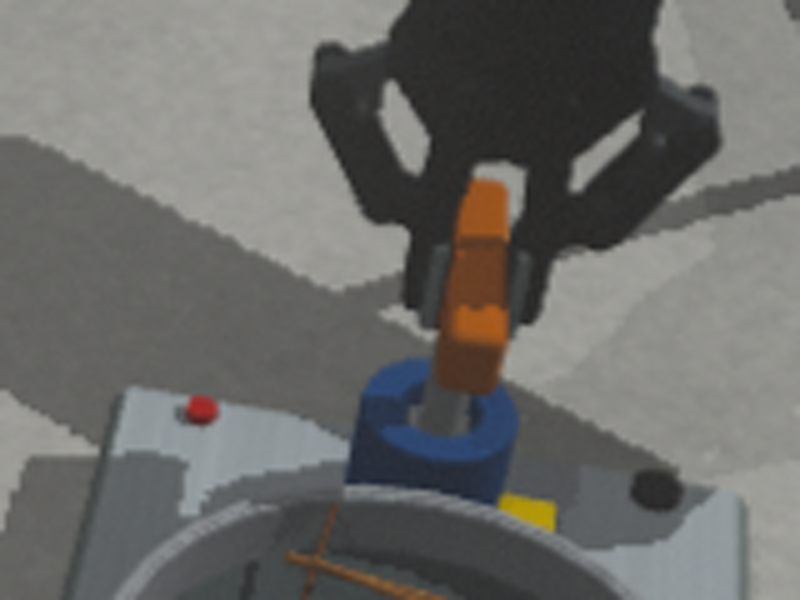

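The image shows the key deep in the boss. The bar top is at z 0.168, so the nose is about 38 mm down, which is home. I'll ease off the pressure and start turning clockwise.

{"api": "step_arm", "payload": {
  "targets": [0,0,-0.001,0,-1,0,0,-0.0015,0,-1,0,0,-0.0015,0.02,-1,0,0,-0.0015,0.04,-1,0,0,-0.0015,0.06,-1,0,0,-0.0015,0.08,-1,0,0,-0.0015,0.1,-1,0,0,-0.0015,0.12,-1,0,0,-0.0015,0.12,-1,0,0,-0.0015,0.12,-1]
}}

```text
clock: 13.75
position: [0.579, 0.2548, 0.1447]
ee_rot: [0.207, 0.978, -0.0, 0.0]
ft_force: [-1.1, -1.4, 2.9]
gripper_width: 0.221
finger_force: 51.3
```

```bash
cat >> k.py <<'E'
def dog(c,b):
    m,W=bars(c)['yellow']; P=W[m]; P=P[(P[:,2]>.04)&(P[:,2]<.07)&(np.hypot(P[:,0]-b[0],P[:,1]-b[1])<.06)]
    d=P.mean(0)[:2]-b if len(P) else np.array([np.nan]*2)
    print('dog n',len(P),'r',np.linalg.norm(d).round(4),'screw',np.radians(77-np.degrees(np.arctan2(d[1],d[0]))).round(3))
E
python3 -c "
from k import *
ft(2);go([0,0,0])
dog(capture('scene'),[.578,.2517]);dog(capture('top'),[.579,.2547])
for n,b in(('scene',[.578,.2517]),('top',[.579,.2547])):dog(dict(np.load('pics/%s.npz'%n)),b)
"
```

```text
t 13.85 F [-1.   -1.72  1.95] T [-0.547  0.2    0.041] pos [579.07 254.84 144.79]
t 13.85 pos [0.5791 0.2548 0.1448] yaw 66.09 j [-0.73  0.55  0.34  1.68 -0.22  0.95  0.85] F [-0.78 -1.28  1.96] T [-0.537  0.168  0.044] w 0.23
shift [ 0.4261 -0.4677  0.1448] turn None
dog n 27 r 0.0385 screw 0.094
dog n 0 r nan screw nan
dog n 47 r 0.0383 screw 0.046
dog n 27 r 0.0423 screw 0.019
```

{"api": "step_arm", "payload": {
  "targets": [0,0,0,0.025,-1,0,0,0,0.05,-1,0,0,0,0.075,-1,0,0,0,0.1,-1,0,0,0,0.125,-1,0,0,0,0.15,-1,0,0,0,0.175,-1,0,0,0,0.2,-1,0,0,0,0.2,-1,0,0,0,0.2,-1]
}}

```text
clock: 14.95
position: [0.5793, 0.2549, 0.1449]
ee_rot: [0.406, 0.914, 0.0, 0.0]
ft_force: [0.0, -1.8, 2.6]
gripper_width: 0.221
finger_force: 51.2
```

```bash
python3 -c "
from k import *
ft(2);go([0,0,0])
c=capture('scene');dog(c,[.578,.2517]);bartop(c,state()['position']);dog(capture('top'),[.579,.2547])
"
```

```text
t 15.05 F [ 1.08 -1.8   1.62] T [-0.585 -0.312  0.028] pos [579.35 254.92 144.94]
t 15.05 pos [0.5793 0.2549 0.145 ] yaw 42.1 j [-0.8   0.56  0.45  1.69 -0.29  0.96  0.5 ] F [ 1.85 -1.48  1.99] T [-0.593 -0.338  0.048] w 0.226
shift [ 0.1994 -0.6008  0.1445] turn None
dog n 0 r nan screw nan
bar n 106 top z pct [0.1695 0.1691 0.1688 0.1681 0.1678 0.1675] tcp z 0.1449
dog n 0 r nan screw nan
```

{"api": "step_arm", "payload": {
  "targets": [0,0,0,0.03,-1,0,0,0,0.06,-1,0,0,0,0.09,-1,0,0,0,0.12,-1,0,0,0,0.15,-1,0,0,0,0.18,-1,0,0,0,0.21,-1,0,0,0,0.24,-1,0,0,0,0.25,-1,0,0,0,0.25,-1]
}}

```text
clock: 16.15
position: [0.5796, 0.2547, 0.145]
ee_rot: [0.629, 0.778, 0.0, 0.001]
ft_force: [2.2, -3.7, 1.4]
gripper_width: 0.223
finger_force: 50.9
```

```bash
python3 -c "
from k import *
ft(2);go([0,0,0])
v=[]
for n in('wrist','top','scene'):
    c=capture(n); m=bars(c)['yellow'][0]; print(n,m.sum(), np.argwhere(m).mean(0) if m.any() else '', proj(c,[.62,.26,.055]))
    v.append(c['pixels'])
cv2.imwrite('pics/v5.png',np.hstack([cv2.resize(v[0],(400,300)),cv2.resize(v[1][150:300,130:330],(400,300))]))
"
```

```text
t 16.25 F [ 3.24 -2.48  1.63] T [-0.846 -1.038 -0.008] pos [579.5  254.78 144.99]
t 16.25 pos [0.5794 0.2548 0.145 ] yaw 12.11 j [-0.89  0.59  0.6   1.7  -0.38  0.98  0.06] F [ 3.34 -2.28  1.66] T [-0.773 -0.988 -0.026] w 0.227
shift [-0.1275 -0.6201  0.1445] turn None
wrist 558 [241.80107527 373.39247312] [377.39704382 245.57505627]
top 48 [217.35416667 207.20833333] [208.50734681 216.2679418 ]
scene 0  [442.22936772 284.13032891]
```

View pics/v5.png

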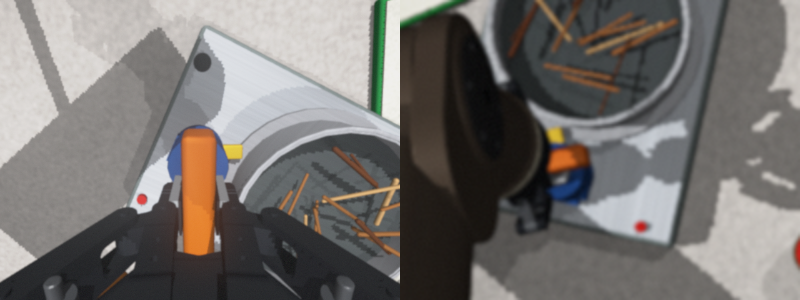

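The wrist view (left) shows the dog at (233,152) pointing past the sieve's edge, and the top view shows it at (555,135). It turns with the key.

```bash
python3 -c "
from k import *
c=capture('top');dog(c,[.579,.2547])
c=capture('wrist');dog(c,[.579,.2547]);dog(c,[.5785,.253])
"
```

```text
dog n 45 r 0.0395 screw 1.156
dog n 550 r 0.0385 screw 1.155
dog n 550 r 0.0393 screw 1.115
```

{"api": "step_arm", "payload": {
  "targets": [-0.0006,0.0005,0,0.03,-1,-0.0006,0.0005,0,0.06,-1,-0.0006,0.0005,0,0.09,-1,-0.0006,0.0005,0,0.12,-1,-0.0006,0.0005,0,0.14,-1,-0.0006,0.0005,0,0.16,-1,-0.0006,0.0005,0,0.18,-1,-0.0006,0.0005,0,0.2,-1,-0.0006,0.0005,0,0.2,-1,-0.0006,0.0005,0,0.2,-1]
}}

```text
clock: 17.5
position: [0.5798, 0.2544, 0.1449]
ee_rot: [0.777, 0.63, 0.0, 0.0]
ft_force: [4.2, -3.4, 2.3]
gripper_width: 0.225
finger_force: 50.7
```

```bash
python3 -c "
from k import *
ft(2);go([0,0,0])
c=capture('top');dog(c,[.579,.2547])
c=capture('wrist');dog(c,[.579,.2547]);dog(c,[.5785,.253])
"
```

```text
t 17.6 F [ 3.86 -3.39  2.05] T [-0.996 -1.095 -0.007] pos [579.81 254.36 144.86]
t 17.6 pos [0.5798 0.2544 0.1449] yaw -11.95 j [-0.95  0.62  0.71  1.7  -0.46  1.   -0.29] F [ 3.71 -3.74  1.71] T [-0.965 -1.121  0.01 ] w 0.227
shift [-0.3689 -0.5146  0.1446] turn None
dog n 63 r 0.0382 screw 1.577
dog n 557 r 0.0399 screw 1.568
dog n 557 r 0.04 screw 1.523
```

The screw is at about 1.55 rad. I'll open the gripper and withdraw upward.

{"api": "step_arm", "payload": {
  "targets": [-0.0006,0.0006,0,0,-1,-0.0006,0.0006,0,0,-1,-0.0006,0.0006,0,0,0,-0.0006,0.0006,0,0,1,-0.0006,0.0006,0,0,1,-0.0006,0.0006,0,0,1,-0.0006,0.0006,0,0,1,-0.0006,0.0006,0,0,1,-0.0006,0.0006,-0.01,0,1,-0.0006,0.0006,-0.03,0,1]
}}

```text
clock: 18.7
position: [0.5792, 0.2536, 0.1744]
ee_rot: [0.777, 0.63, -0.001, -0.0]
ft_force: [0.0, -0.0, -0.5]
gripper_width: 1.005
finger_force: 0.0
```

{"api": "step_arm", "payload": {
  "targets": [0,0,-0.03,0,1,0,0,-0.06,0,1,0,0,-0.09,0,1,0,0,-0.12,0,1,0,0,-0.14,0,1,0,0,-0.14,0,1,0,0,-0.14,0,1,0,0,-0.14,0,1,0,0,-0.14,0,1,0,0,-0.14,0,1]
}}

```text
clock: 19.7
position: [0.5797, 0.2537, 0.314]
ee_rot: [0.777, 0.63, -0.001, -0.0]
ft_force: [0.9, 0.2, -0.1]
gripper_width: 1.001
finger_force: 0.0
```

```bash
python3 -c "
from k import *
ft(1)
c=capture('scene');bartop(c,np.array([.579,.2517,.145]))
cv2.imwrite('pics/s6.png',cv2.resize(c['pixels'][140:290,350:510],None,fx=4,fy=4,interpolation=2))
c=capture('wrist');dog(c,[.579,.2547])
c=capture('top');dog(c,[.579,.2547])
"
```

```text
t 19.75 F [-0.53  0.87 -0.31] T [ 0.038 -0.022 -0.022] pos [579.83 253.7  314.19]
bar n 213 top z pct [0.1708 0.1702 0.17   0.1696 0.1693 0.169 ] tcp z 0.145
dog n 174 r 0.0399 screw 1.575
dog n 63 r 0.0382 screw 1.575
```

View pics/s6.png

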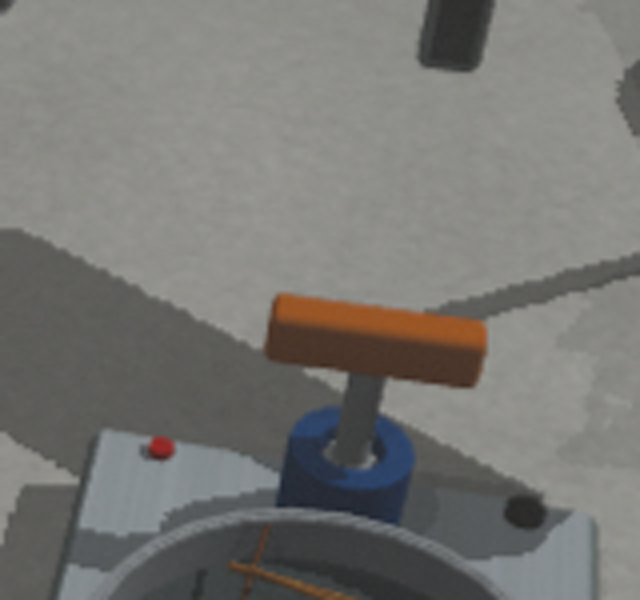

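```bash
python3 -c "
from k import *
for n in('scene','top'):
    c=capture(n); m,W=bars(c)['orange']; m=cv2.erode(m.astype(np.uint8),np.ones((3,3)))>0
    P=W[m]; P=P[(P[:,2]>.163)&(P[:,2]<.18)&(np.hypot(P[:,0]-.579,P[:,1]-.252)<.06)]
    q=np.linalg.lstsq(np.c_[P[:,:2]-[.579,.253],np.ones(len(P))],P[:,2],rcond=None)[0]; print(n,len(P),q.round(4),P.mean(0).round(4)); boss(c)
key(c,np.array([.579,.2517,.145]))
"
```

```text
scene 219 [ 0.0322 -0.0129  0.1684] [0.5817 0.252  0.1685]
boss 186 ((580.3750610351562, 250.61219787597656), 27.043865203857422) 0.09592919209174643
side 207 [0.5772 0.2518]
top 386 [0.0103 0.0014 0.168 ] [0.5778 0.251  0.1679]
boss 229 ((579.0509033203125, 254.1320037841797), 27.340394973754883) 0.09502847271921819
side 39 [0.58   0.2556]
key pts 229 48 nose [0.5718 0.2493] zb 0.058 tilt deg [2.85 5.26] rms 0.0146
```

```bash
python3 -c "
from station import *
print(sign_off())"
```

```text
the job is handed in; nothing more can be done
None
```

The job is handed in: the orange key stands released in the socket, about 38 mm down the bore (fully home), with the screw at about 1.57 rad and the dog over the sieve's flange. Both figures are my camera measurements; the hand-in gave no verdict.

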